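# Clear the scanner, then hold a parcel's label in its light

### The arm

A 6-joint arm with a two-finger parallel gripper is mounted at the origin on the work surface. World frame = base frame: x ahead of the robot, y to its left, z up, the work surface at z = 0. Lengths are in m, angles in rad, forces in N, time in s.
With the tool pointing down it reaches from about 0.375 to 0.925 m from the base axis. Payload 5.7 kg.
Tool frame: the origin (TCP) lies on the mounting face of the last link; the fingertips stand 182 mm ahead of it and the grasp point (between the pads) lies ahead of it (robot.pinch_z is the z of the grasp point in the tool frame, in m); z points along the fingers, y is the line along which they close (so a half turn about z gives the same grasp; the last joint's range is limited). The gripper opens to 88 mm and grips with 3 to 60 N. Pads are 20 mm wide; open, the fingers measure 115 mm over their backs; the gripper's body (75 mm by 178 mm) begins 61 mm behind the grasp point.
Start: joints at [-1.438, 0.359, 1.51, -0, 1.272, -0.115], TCP at [0.147, -0.582, 0.405] pointing down, gripper open.
Joint ranges: [-2.97, 2.97], [-1.01, 2.36], [0.21, 2.38], [-0.96, 4.11], [0.2, 2.71], [-2.98, 2.98]. Speed limits (rad/s): [2.39, 2.39, 3.14, 3.14, 3.14, 3.14].

### API

Orientations are given as a unit quaternion [x, y, z, w].
In Python, from plant import robot gives the robot as it stands.
- The arm moves only by the tool carry_out, never from a script. Its argument "steps" is a list that holds one entry, the list of rows, each a list of 4 numbers: the shift along the tool's x, y, z in cm, then the turn about the tool's z in rad. A call has exactly 8 rows; each row shifts and turns the commanded pose from where the row before left it, along the tool's axes as they then stand; what a row does not reach is not made up. A row lasts 1/12 s, in which the tool goes at most 41.7 mm and 7.16 degrees, less where a joint would pass 70% of its speed; a pose out of reach is approached as far as the arm can. A call is refused whole if a number of a shift passes 4.17 or a number of a turn 0.125, either way. A call with a gripper value outside its range is refused whole. "claw" is the finger opening in cm, from 0 to 8.78, set as the call begins (left out, the last holds). The fingers move at their own pace and stop on an object; "force" is the grip in N (left out, the last holds). Time passes only in rows, so rows that do not move let the fingers close, or fill a call up. It gives the time, the measured TCP pose, the force, the opening and the grip force at its end, in the units of the state.
- robot.read_state(): the state, without advancing time (a new reading comes with each control period).
- robot.grab_frame(name): name is "scene" or "side" or "wrist"; returns (picture, depth): 420x560x3 uint8, red, green, blue; 420x560 float32, m along the optical axis (not along the pixel's ray), 0 where there is no reading.
- robot.camera_params(name): a dict with "vertical_fov" (degrees; the focal length in pixels is half the picture's height over the tangent of half this angle, whatever the lens; pixels are square), "cx", "cy" (the principal point, pixels), "extrinsics" (4x4, takes a point from camera to world coordinates); the wrist camera has in their place "mount" (4x4, takes a point from camera to tool coordinates, whose origin is the TCP and whose axes are the flange's). Camera axes: x right, y up, looking along -z (the intrinsics and any distortion apply to the point x, -y, -z); pixel columns grow to the right and rows downward; lengths in m; the calibration is good to about 2 mm. A picture is of the moment at which its call begins: read the wrist's pose just before it. camera_params takes no time and is no camera call.
- robot.sign_off(): hands the job in; it is judged then, once.
The state is a dict: "clock": time; "q": joint angles; "qd": joint speeds; "joint_torque": joint torques, N m; "ee_pos": TCP position; "tcp_rot": TCP orientation; "contact_force": force on the tool from outside, world axes, zero at the start; "wrist_torque": the same for the moment, N m; "gripper_width": finger opening in m; "gripper_force": force on a finger pad.
Only numpy, scipy, OpenCV 4.12 (cv2) and the standard library are available. Lean on these libraries where they do the work, as an engineer would, in place of code of your own. Each camera call takes 0.05 s, during which the arm holds its last target. There are 200 camera calls.

### The job

The last parcel, the white carton, was left standing in the light of the desk scanner: stand it upright in the empty bay of the white sorting tray. Then check out the brown carton: lift it out by its two plain cardboard sides only, no finger on its waybill label or document pouch, and finish while holding it still and upright in the air, label squarely facing the scanner's red-lit window, the middle of the label level with and centred on the window and about 10 cm from it. Do not knock the scanner or disturb the other things on the desk.

Things in the scene. Friction and masses are not known exactly. Their poses are not given: they have to be found in the camera images.
- carton: small kraft-brown carton to scan, upright in a tray bay: 42 mm thick (x), 58 mm wide (y), 120 mm tall (z), 0.15 to 0.31 kg. Origin: centre of its underside. Label on its -x face, pouch on its +x face; its plain sides, bare all over, are the -y and +y faces (58 mm apart). A 12 mm strip of the white label laps onto the top along the -x edge. The carton beside it is green
- label: the white waybill label with a barcode, stuck on the carton's -x face: 46 mm wide by 90 mm tall, standing 1 mm proud; 6 mm of bare cardboard to either side of it. Moves with the carton, same axes. Origin: within the label, 68 mm above the carton's underside. Not to be touched by the fingers
- pouch: the pale clear document pouch with an orange top edge on the carton's +x face: 46 mm wide by 90 mm tall, 1 mm proud, opposite the label. Origin: within the pouch, 68 mm above the carton's underside, same axes. Not to be touched by the fingers
- label_mid (a point): middle of the label's printed surface: in the carton's frame at x = -22 mm, y = 0, z = 68 mm; axes as the carton's, so the label looks along its -x
- tray: white open sorting tray, fixed to the desk: 130 mm (its x) by 370 mm (its y), outer walls 4 mm thick and 60 mm high, dividers 52 mm high, floor 4 mm thick; three bays in a row along y with centres at y = -122, 0 and +122 mm, each 122 by 118 mm inside. The bay at +122 mm is empty; the brown and the green carton stand in the other two. Origin: centre of its underside, on the desk
- scanner: dark grey presentation barcode scanner fixed to the desk: round foot 104 mm across, head 84 mm wide, 70 to 170 mm above the desk. Its window looks level along its own -x. Origin: centre of its foot on the desk, z up
- window (a point): centre of the scanner's hooded red-lit window, at the hood's front rim: in the scanner's frame at x = -34 mm, y = 0, z = 120 mm (120 mm above the desk); axes as the scanner's, so its light goes out level along -x of this frame
- white_carton: white carton with orange tape, left standing on the desk in front of the scanner window, its centre 120 to 150 mm from it: 44 mm (its x) by 60 mm (its y) by 125 mm tall (z), about 0.25 kg; may be gripped by any sides. Origin: centre of its underside, z up
- green_carton: bystander: green carton standing in the tray bay next to the brown one, 40 x 56 x 112 mm tall; origin centre of its underside
- tape_roll: bystander: roll of packing tape lying flat on the desk, 100 mm across, 48 mm high; origin centre of its underside
- tape_gun: bystander: red hand tape dispenser lying on its side, about 220 x 85 x 53 mm; origin under its roll plate's centre
- marker: bystander: black marker pen with a red cap lying on the desk, 130 mm long, 18 mm thick; origin at its underside
- cutter: bystander: yellow box cutter lying on the desk, 160 mm long, 19 mm high; origin at its underside
- weighed_box: bystander: kraft box on the bench scale at the robot's right, 150 x 100 x 80 mm, its top 148 mm above the desk; origin centre of its underside

How it is judged:
On the way, in this order (a step that is already met when the one before it is completed fails the run):
1. the white carton stands upright in the empty bay, let go (x of white_carton in the frame of tray between -0.05 and 0.05 m and y of white_carton in the frame of tray between 0.075 and 0.17 m and z of white_carton in the frame of tray below 0.012 m and angle between white_carton's own z axis and vertical below 0.1 rad and contact force between the fingers and white_carton below 0.1 N), for 0.2 s.
2. the carton is lifted clear of the tray in the fingers, upright (height (world z) of carton above 0.062 m and contact force between the fingers and carton above 1 N and contact force between carton and tray below 0.1 N and angle between carton's own z axis and vertical below 0.35 rad), for 0.1 s.
At the end, for the whole second after the job is handed in: The carton hangs still in the fingers only, over 30 mm above the desk, upright within 0.15 rad; label facing the window, square within 0.2 rad, its middle within 20 mm of the window axis and 60 to 140 mm before the window. The white carton stands untouched in its bay, upright within 0.1 rad (all of step 1 and contact force between the fingers and carton above 1 N and height (world z) of carton above 0.03 m and contact force between carton and tray below 0.1 N and contact force between carton and scanner below 0.1 N and x of label_mid in the frame of window between -0.14 and -0.06 m and y of label_mid in the frame of window between -0.02 and 0.02 m and z of label_mid in the frame of window between -0.02 and 0.02 m and x of window in the frame of label_mid below -0.05 m and angle between the x axis of carton and the x axis of scanner, either way round below 0.2 rad and angle between carton's own z axis and vertical below 0.15 rad and linear speed of carton below 0.02 m/s and angular speed of carton below 0.15 rad/s); the arm keeps its last pose, push and grip.
It fails at once if a finger touches the label or the document pouch (contact force between the fingers and label above 0.5 N or contact force between the fingers and pouch above 0.5 N).
It fails at once if the scanner is knocked by the arm, the fingers or a carton (contact force between any of the arm, the fingers, carton, white_carton and scanner above 2 N).
It fails at once if the green carton is shifted by more than 30 mm or knocked over (distance of green_carton from where it was at the start of the episode above 0.03 m or angle between green_carton's own z axis and vertical above 0.5 rad).
It fails at once if another thing on the desk is shifted by more than 30 mm (distance of any of tape_roll, tape_gun, marker, cutter, weighed_box from where it was at the start of the episode above 0.03 m).
It also fails if it takes over 58 s, if anything falls off the work surface, if the arm or the gripper's body presses on something with over 40 N, if the wrist force passes 120 N, or if a joint passes its speed limit or range.

## Working session

There is one attempt and no reset: what is moved stays moved. The work goes in short steps, Python scripts to look and compute and a tool call to move; the robot and the scene stay as the last step left them, time stands still between calls to the robot, and variables do not carry over. Pictures are saved under pics/ and viewed, at most 10 in all, crops included, and the job is handed in when it is done.

Besides the shell and the picture viewer there is one more tool, called after "Request:" by a JSON object that holds its "method" and its "body", one argument or row to a line. carry_out: Moves the arm, as the interface text tells. Its arguments: {"type":"object","properties":{"steps":{"type":"array","items":{"type":"array","items":{"type":"array","items":{"type":"number"}}}},"claw":{"type":"number"},"force":{"type":"number"}},"required":["steps"]}

```bash
ls; mkdir -p pics
cat > h.py <<'E'
import numpy as np, cv2
from plant import robot
from scipy.spatial.transform import Rotation as R
def grab(name):
    s=robot.read_state(); im,d=robot.grab_frame(name); p=robot.camera_params(name)
    if 'mount' in p:
        T=np.eye(4);T[:3,:3]=R.from_quat(s['tcp_rot']).as_matrix();T[:3,3]=s['ee_pos'];E=T@np.array(p['mount'])
    else: E=np.array(p['extrinsics'])
    f=210/np.tan(np.radians(p['vertical_fov'])/2)
    v,u=np.mgrid[:420,:560]
    P=np.stack([(u-p['cx'])/f*d,-(v-p['cy'])/f*d,-d,np.ones_like(d)],-1)@E.T
    return im,d,P[...,:3]
E
python3 - <<'E'
from h import *
s=robot.read_state();print({k:np.round(v,3) for k,v in s.items()},robot.pinch_z)
for n in("scene","side"):
    print({k:(np.round(v,3).tolist()) for k,v in robot.camera_params(n).items() if not isinstance(v,str)})
    im,d,P=grab(n);np.savez(n+'0.npz',im=im,d=d,P=P);cv2.imwrite(f'pics/{n}0.png',im[...,::-1])
print(robot.camera_params('wrist'))
E
```

```text
pics
{'clock': np.float64(0.0), 'q': array([-1.438,  0.36 ,  1.511,  0.   ,  1.272, -0.115]), 'qd': array([ 0.001, -0.001,  0.   ,  0.002, -0.   , -0.   ]), 'joint_torque': array([ 1.0000e-03, -5.1537e+01, -2.7072e+01,  6.8000e-02,  3.5000e-02,
       -0.0000e+00]), 'ee_pos': array([ 0.147, -0.581,  0.404]), 'tcp_rot': array([ 0.992,  0.124,  0.   , -0.001]), 'contact_force': array([-0.204,  0.366,  0.574]), 'wrist_torque': array([-0.005, -0.02 , -0.03 ]), 'gripper_force': np.float64(0.0), 'gripper_width': np.float64(0.088)} 0.1633
{'vertical_fov': 52.099, 'cx': 277.479, 'cy': 210.157, 'extrinsics': [[-0.267, -0.786, 0.557, 1.241], [0.963, -0.21, 0.167, 0.12], [-0.014, 0.582, 0.813, 1.113], [0.0, 0.0, 0.0, 1.0]]}
{'vertical_fov': 47.243, 'cx': 285.084, 'cy': 205.236, 'extrinsics': [[-0.828, 0.432, -0.358, 0.088], [-0.561, -0.637, 0.529, 0.629], [0.0, 0.639, 0.769, 1.102], [0.0, 0.0, 0.0, 1.0]]}
{'vertical_fov': 71.79747112580137, 'cx': 285.57105425606625, 'cy': 208.6915082993633, 'mount': array([[-2.57327141e-04,  9.53345575e-01,  3.01881018e-01,
         8.30164382e-02],
       [ 9.99999800e-01,  4.19584274e-04, -4.72642243e-04,
        -4.48552065e-04],
       [-5.77255918e-04,  3.01880836e-01, -9.53345492e-01,
         2.08956341e-02],
       [ 0.00000000e+00,  0.00000000e+00,  0.00000000e+00,
         1.00000000e+00]])}
```

View pics/scene0.png

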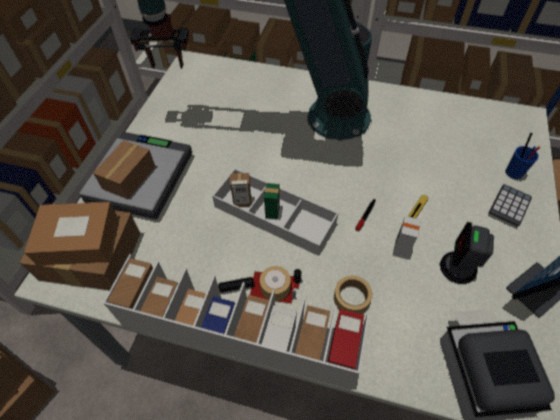

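View pics/side0.png

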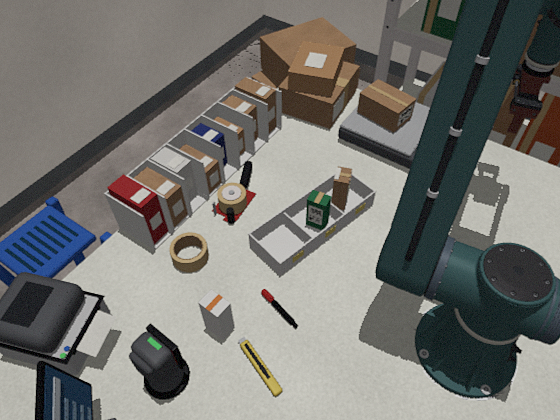

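Scene: brown carton at (241,188), green (272,200), empty bay (312,222), white carton (408,235) and scanner (465,250), marker (366,214), cutter (416,208). Next I fit the tops from depth.

```bash
cat > m.py <<'E'
from h import *
for n,boxes in (("scene",dict(brown=(228,165,253,212),green=(260,178,285,222),white=(392,210,428,255),scan=(440,215,500,285),tray=(205,165,345,255))),("side",dict(brown=(325,160,360,215),green=(300,180,335,235),white=(195,285,240,345),scan=(125,315,195,400),tray=(240,160,385,280)))):
    z=np.load(n+'0.npz');P=z['P'];im=z['im'];ok=z['d']>0
    zr=dict(brown=(.117,.135),green=(.108,.125),white=(.117,.135),scan=(.155,.185),tray=(.054,.066))
    for k,(a,b,c,e) in boxes.items():
        m=np.zeros(ok.shape,bool);m[b:e,a:c]=1;m&=ok&(P[...,2]>zr[k][0])&(P[...,2]<zr[k][1])
        Q=P[m]
        if len(Q)<8: print(n,k,len(Q),P[b:e,a:c,2].max());continue
        r=cv2.minAreaRect((Q[:,:2]*1000).astype(np.float32))
        print(n,k,len(Q),'c',np.round(r[0],0),'size',np.round(r[1],0),'ang',round(r[2],1),'z',np.median(Q[:,2]).round(3))
    a,b,c,e=dict(scene=(425,200,505,290),side=(120,310,200,400))[n]
    S=P[b:e,a:c];s2=S[(S[...,2]<.03)&(S[...,2]>.006)];print('foot',cv2.minEnclosingCircle((s2[:,:2]*1000).astype(np.float32)))
E
python3 m.py
python3 - <<'E'
from h import *
a=np.load('scene0.npz')['im'][150:270,200:340];b=np.load('scene0.npz')['im'][170:290,380:520]
c=np.load('side0.npz')['im'][280:400,120:260];d=np.load('side0.npz')['im'][150:270,240:380]
x=np.vstack([np.hstack([a,b]),np.hstack([d,c])]);x=cv2.resize(x,None,fx=2.5,fy=2.5,interpolation=cv2.INTER_CUBIC)
cv2.imwrite('pics/crop1.png',x[...,::-1])
E
```

```text
scene brown 223 c [ 478. -225.] size [47. 57.] ang 18.9 z 0.122
scene green 216 c [ 491. -121.] size [60. 40.] ang 8.1 z 0.114
scene white 315 c [519. 285.] size [44. 65.] ang 86.6 z 0.123
scene scan 760 c [544. 452.] size [75. 85.] ang 86.6 z 0.166
scene tray 586 c [ 499. -113.] size [371. 134.] ang 76.3 z 0.058
foot ((423.6076965332031, 487.07891845703125), 178.42152404785156)
side brown 278 c [ 462. -184.] size [ 47. 151.] ang 13.3 z 0.124
side green 284 c [ 490. -147.] size [56. 97.] ang 8.6 z 0.116
side white 507 c [515. 284.] size [45. 61.] ang 86.8 z 0.125
side scan 1433 c [538. 452.] size [76. 86.] ang 86.9 z 0.169
side tray 848 c [ 566. -132.] size [373. 285.] ang 76.0 z 0.059
foot ((596.8775024414062, 409.1409912109375), 123.41144561767578)
```

View pics/crop1.png

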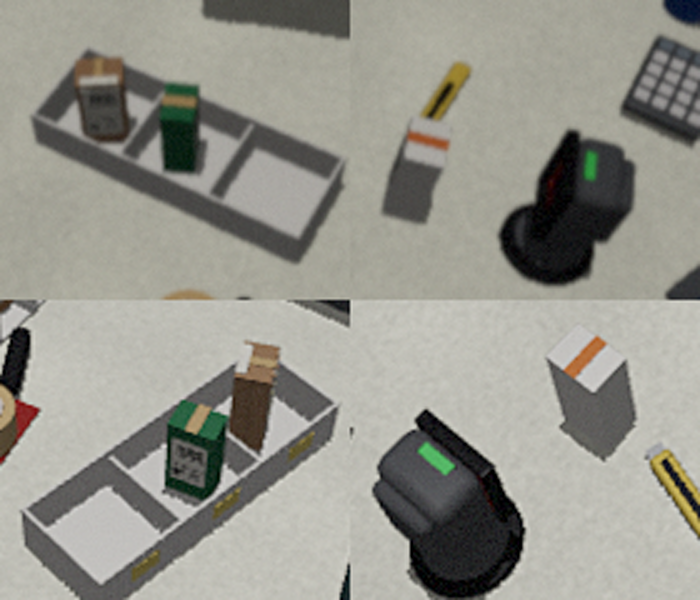

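The label (barcode and white top strip) faces world +x, so the brown carton must be yawed about +70° for the scan. I'll stop over the brown carton first for a wrist look.

Request:
{"method": "carry_out", "body": {
  "steps": [
    [[3.4,-2.2,0,0],[3.4,-2.2,0,0],[3.4,-2.2,0,0],[3.4,-2.2,0,0],[3.4,-2.2,0,0],[3.4,-2.2,0,0],[3.4,-2.2,0,0],[3.4,-2.2,0,0]]
  ],
  "claw": 8.78,
  "force": 20
}}

```text
clock: 0.77
ee_pos: [0.3685, -0.3425, 0.4045]
tcp_rot: [0.992, 0.123, -0.0, -0.0]
contact_force: [1.3, -0.7, -0.0]
gripper_width: 0.0873
gripper_force: 0.0
```

Request:
{"method": "carry_out", "body": {
  "steps": [
    [[3.4,-2.2,0,0],[3.4,-2.2,0,0],[3.4,-2.2,0,0],[3.4,-2.2,0,0],[0,0,0,0],[0,0,0,0],[0,0,0,0],[0,0,0,0]]
  ]
}}

```text
clock: 1.43
ee_pos: [0.4771, -0.2264, 0.4044]
tcp_rot: [0.992, 0.123, -0.0, -0.0]
contact_force: [-0.4, -0.7, -0.1]
gripper_width: 0.088
gripper_force: 0.0
```

Run:
```python
from h import *
s=robot.read_state();print(s['clock'],np.round(s['ee_pos'],4),np.round(s['tcp_rot'],3),np.round(s['q'],2))
im,d,P=grab('wrist');np.savez('w1.npz',im=im,d=d,P=P);cv2.imwrite('pics/w1.png',im[...,::-1])
m=(d>0)&(P[...,2]>.112)&(P[...,2]<.14)
n,l,st,_=cv2.connectedComponentsWithStats(m.astype(np.uint8))
for i in range(1,n):
    if st[i,4]<300: continue
    Q=P[l==i];print(st[i],cv2.minAreaRect((Q[:,:2]*1000).astype(np.float32)),np.median(Q[:,2]))
```

```text
1.4333 [ 0.4771 -0.2264  0.4044] [ 0.992  0.123 -0.    -0.   ] [-0.57  0.26  1.66 -0.    1.22  0.75]
[ 157  136   45   64 2590] ((488.2084045410156, -120.40489196777344), (55.98555374145508, 41.20530319213867), 7.998626708984375) 0.1149072599771577
[ 251  184   65   50 2758] ((475.340576171875, -224.34584045410156), (43.24273681640625, 58.341007232666016), 19.328933715820312) 0.12297167863947453
```

View pics/w1.png

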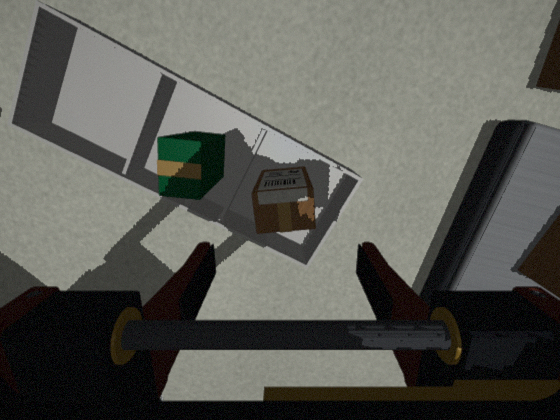

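Wrist view: brown carton top at (284,200), label strip on the tool +x side (top); fit gives centre (475,-224) mm, yaw 19.3°, size 43x58, which is consistent. On to the white carton.

Request:
{"method": "carry_out", "body": {
  "steps": [
    [[1.25,-3.74,0,0],[1.25,-3.74,0,0],[1.25,-3.74,0,0],[1.25,-3.74,0,0],[1.25,-3.74,0,0],[1.25,-3.74,0,0],[1.25,-3.74,0,0],[1.25,-3.74,0,0]]
  ]
}}

```text
clock: 2.15
ee_pos: [0.5012, 0.0892, 0.4049]
tcp_rot: [0.993, 0.122, 0.0, 0.0]
contact_force: [0.4, 0.7, 0.3]
gripper_width: 0.0877
gripper_force: 0.0
```

Request:
{"method": "carry_out", "body": {
  "steps": [
    [[1.25,-3.74,0,0],[1.25,-3.74,0,0],[1.25,-3.74,0,0],[1.25,-3.74,0,0],[1.25,-3.74,0,0],[0,0,0,0.1],[0,0,0,0.1],[0,0,0,0.1]]
  ]
}}

```text
clock: 2.82
ee_pos: [0.5167, 0.285, 0.4044]
tcp_rot: [1.0, -0.029, -0.0, 0.0]
contact_force: [-0.5, -0.2, 0.3]
gripper_width: 0.0878
gripper_force: 0.0
```

Request:
{"method": "carry_out", "body": {
  "steps": [
    [[0,0,0,0],[0,0,0,0],[0,0,0,0],[0,0,0,0],[0,0,0,0],[0,0,0,0],[0,0,0,0],[0,0,0,0]]
  ]
}}

```text
clock: 3.48
ee_pos: [0.5162, 0.2855, 0.4047]
tcp_rot: [1.0, -0.026, 0.0, -0.0]
contact_force: [0.3, 0.4, -0.9]
gripper_width: 0.0877
gripper_force: 0.0
```

```bash
cat > w.py <<'E'
from h import *
import sys
s=robot.read_state();M=R.from_quat(s['tcp_rot']).as_matrix()
print(s['clock'],np.round(s['ee_pos'],4),'yaw',np.degrees(np.arctan2(M[1,0],M[0,0])).round(1),'q',np.round(s['q'],2))
n=sys.argv[1];lo,hi=map(float,sys.argv[2:4])
im,d,P=grab('wrist');np.savez(n+'.npz',im=im,d=d,P=P);cv2.imwrite(f'pics/{n}.png',im[...,::-1])
m=(d>0)&(P[...,2]>lo)&(P[...,2]<hi)
k,l,st,_=cv2.connectedComponentsWithStats(m.astype(np.uint8))
for i in range(1,k):
    if st[i,4]<300: continue
    Q=P[l==i];r=cv2.minAreaRect((Q[:,:2]*1000).astype(np.float32));print(st[i],np.round(r[0],1),np.round(r[1],1),round(r[2],1),np.median(Q[:,2]).round(3),'delta tool cm',np.round((np.r_[r[0],0]/10-np.r_[s['ee_pos'][:2],0]*100)@M,2))
E
python3 w.py w2 .112 .14
python3 - <<'E'
from h import *
z=np.load('w2.npz');P=z['P']
m=(P[...,2]>.155)&(P[...,2]<.185)&(z['d']>0)&(P[...,1]>.37);Q=P[m]
if len(Q)>50: print(len(Q),cv2.minAreaRect((Q[:,:2]*1000).astype(np.float32)))
E
```

```text
3.4833 [0.5162 0.2855 0.4047] yaw -3.0 q [0.39 0.34 1.53 0.   1.26 2.01]
[  71  148   84   95 1767] [538.7 441.4] [52.  83.6] 86.3 0.127 delta tool cm [  1.44 -15.69   0.  ]
[ 261  175   49   63 2926] [517.3 286.6] [44.4 59.8] 86.7 0.124 delta tool cm [ 0.11 -0.11  0.  ]
8289 ((539.0515747070312, 453.00390625), (75.84481048583984, 84.2335433959961), 86.4501724243164)
```

View pics/w2.png

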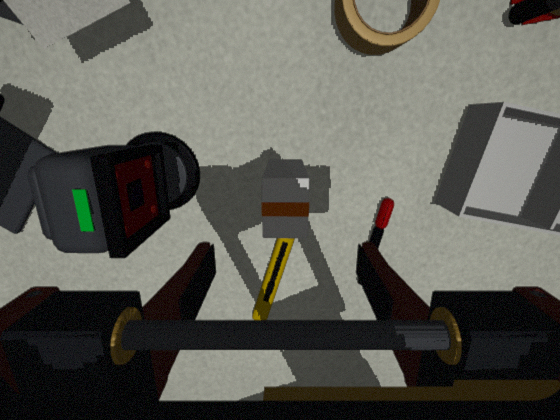

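White carton top at (286,205): centre (517,287) mm, 44x60, yaw 86.7°, just under the tool. The scanner is at (110,200), its head front facing -y. Descending and gripping.

Request:
{"method": "carry_out", "body": {
  "steps": [
    [[0.1,-0.1,2.8,0],[0,0,2.8,0],[0,0,2.8,0],[0,0,2.8,0],[0,0,2.4,0],[0,0,0,0],[0,0,0,0],[0,0,0,0]]
  ]
}}

```text
clock: 4.2
ee_pos: [0.5179, 0.2868, 0.2699]
tcp_rot: [1.0, -0.026, 0.001, -0.0]
contact_force: [0.4, -0.2, 0.8]
gripper_width: 0.0875
gripper_force: 0.0
```

Request:
{"method": "carry_out", "body": {
  "steps": [
    [[0,0,0,0],[0,0,0,0],[0,0,0,0],[0,0,0,0],[0,0,0,0],[0,0,0,0],[0,0,0,0],[0,0,0,0]]
  ],
  "claw": 3.5,
  "force": 20
}}

```text
clock: 4.87
ee_pos: [0.5173, 0.2865, 0.2688]
tcp_rot: [1.0, -0.026, 0.0, -0.0]
contact_force: [0.3, -0.3, 1.8]
gripper_width: 0.0439
gripper_force: 20.0
```

Request:
{"method": "carry_out", "body": {
  "steps": [
    [[0,0,-2,0],[0,0,-3,0],[0,0,-3,0],[0,0,-2,0],[0,0,0,0.06],[0,0,0,0.06],[0,0,0,0.06],[0,0,0,0]]
  ]
}}

```text
clock: 5.53
ee_pos: [0.5169, 0.2864, 0.3683]
tcp_rot: [0.993, -0.117, -0.0, 0.0]
contact_force: [-0.5, 0.6, -2.7]
gripper_width: 0.0436
gripper_force: 20.0
```

Run:
```python
from h import *
s=robot.read_state();M=R.from_quat(s['tcp_rot']).as_matrix()
print(s['ee_pos'],np.degrees(np.arctan2(M[1,0],M[0,0])),s['gripper_width'],s['gripper_force'])
print((np.array([52.6,0.66,0])-np.r_[s['ee_pos'][:2],0]*100)@M)
```

```text
[0.51692907 0.28635581 0.36831743] -13.425497439354386 0.04356404233237543 19.974220991134644
[7.37769432e+00 2.70004731e+01 7.51193642e-03]
```

Request:
{"method": "carry_out", "body": {
  "steps": [
    [[0.92,3.38,0,0],[0.92,3.38,0,0],[0.92,3.38,0,0],[0.92,3.38,0,0],[0.92,3.38,0,0],[0.92,3.38,0,0],[0.92,3.38,0,0],[0.92,3.38,0,0]]
  ]
}}

```text
clock: 6.2
ee_pos: [0.5262, 0.0048, 0.3683]
tcp_rot: [0.993, -0.115, -0.0, -0.0]
contact_force: [0.6, -0.6, -2.7]
gripper_width: 0.0439
gripper_force: 20.0
```

Request:
{"method": "carry_out", "body": {
  "steps": [
    [[0,0,0,0],[0,0,0,0],[0,0,0,0],[0,0,0,0],[0,0,0,0],[0,0,0,0],[0,0,0,0],[0,0,0,0]]
  ]
}}

```text
clock: 6.87
ee_pos: [0.5267, 0.0071, 0.3687]
tcp_rot: [0.993, -0.115, -0.0, -0.0]
contact_force: [0.7, 0.3, -2.8]
gripper_width: 0.0439
gripper_force: 20.0
```

Run:
```python
from h import *
s=robot.read_state();print(np.round(s['ee_pos'],4))
im,d,P=grab('scene');m=np.zeros(d.shape,bool);m[150:265,200:350]=1
m&=(d>0)&(P[...,2]>.054)&(P[...,2]<.066)
n,l,st,_=cv2.connectedComponentsWithStats(m.astype(np.uint8),connectivity=8)
Q=P[m];print(cv2.minAreaRect((Q[:,:2]*1000).astype(np.float32)))
im2,d2,P2=grab('side');x=np.hstack([im[130:270,190:350],im2[130:270,230:390]]);cv2.imwrite('pics/c2.png',cv2.resize(x,None,fx=2.4,fy=2.4)[...,::-1])
```

```text
[0.5267 0.0071 0.3687]
((499.2021484375, -113.75862121582031), (372.0586242675781, 135.3004608154297), 76.20015716552734)
```

View pics/c2.png

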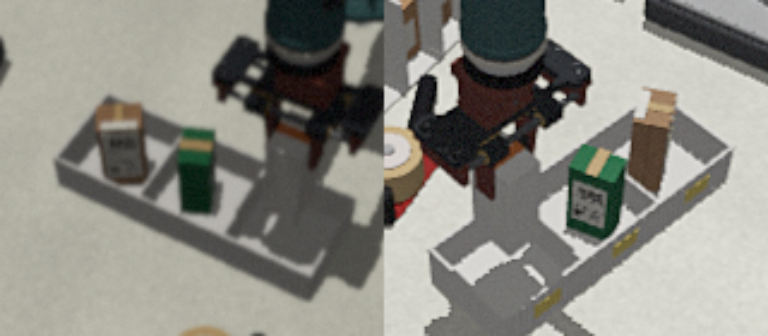

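The white carton hangs at (290,190) of the crop, above the empty bay. Lowering it.

Request:
{"method": "carry_out", "body": {
  "steps": [
    [[0,0,2,0],[0,0,2.5,0],[0,0,2.5,0],[0,0,1.5,0],[0,0,0.5,0],[0,0,0.3,0],[0,0,0.2,0],[0,0,0,0]]
  ]
}}

```text
clock: 7.63
ee_pos: [0.5272, 0.0064, 0.2743]
tcp_rot: [0.993, -0.116, 0.001, -0.0]
contact_force: [-0.4, -0.1, -2.1]
gripper_width: 0.0436
gripper_force: 20.0
```

Request:
{"method": "carry_out", "body": {
  "steps": [
    [[0,0,0,0],[0,0,0,0],[0,0,0,0],[0,0,0,0],[0,0,0,0],[0,0,0,0],[0,0,0,0],[0,0,0,0]]
  ]
}}

```text
clock: 8.3
ee_pos: [0.5267, 0.0064, 0.2737]
tcp_rot: [0.993, -0.116, -0.0, -0.0]
contact_force: [0.9, 1.1, -2.6]
gripper_width: 0.044
gripper_force: 20.0
```

Nearly down; ease on until contact.

Request:
{"method": "carry_out", "body": {
  "steps": [
    [[0,0,0.1,0],[0,0,0,0],[0,0,0,0],[0,0,0,0],[0,0,0,0],[0,0,0,0],[0,0,0,0],[0,0,0,0]]
  ]
}}

```text
clock: 8.97
ee_pos: [0.5268, 0.0064, 0.2728]
tcp_rot: [0.993, -0.116, 0.0, -0.0]
contact_force: [0.9, -0.5, -1.2]
gripper_width: 0.0438
gripper_force: 20.0
```

Request:
{"method": "carry_out", "body": {
  "steps": [
    [[0,0,0.05,0],[0,0,0,0],[0,0,0,0],[0,0,0,0],[0,0,0,0],[0,0,0,0],[0,0,0,0],[0,0,0,0]]
  ],
  "claw": 8.78
}}

```text
clock: 9.63
ee_pos: [0.5267, 0.0064, 0.2722]
tcp_rot: [0.993, -0.116, -0.0, -0.0]
contact_force: [-0.2, 0.1, 0.3]
gripper_width: 0.0879
gripper_force: 0.0
```

Request:
{"method": "carry_out", "body": {
  "steps": [
    [[0,0,-2,0],[0,0,-3,0],[0,0,-3,0],[0,0,-3,0],[0,0,-2.2,0],[0,0,0,0],[0,0,0,0],[0,0,0,0]]
  ]
}}

```text
clock: 10.3
ee_pos: [0.5262, 0.0065, 0.4033]
tcp_rot: [0.993, -0.116, -0.001, -0.0]
contact_force: [-0.2, 0.1, -0.5]
gripper_width: 0.0877
gripper_force: 0.0
```

```bash
python3 w.py w3 .112 .145
python3 - <<'E'
from h import *
s=robot.read_state();M=R.from_quat(s['tcp_rot']).as_matrix()
print((np.array([47.54,-22.44,0])-np.r_[s['ee_pos'][:2],0]*100)@M)
E
```

```text
10.3 [0.5262 0.0065 0.4033] yaw -13.3 q [-0.12  0.25  1.67  0.    1.22  1.68]
[ 493  170   67   68 2873] [ 475.3 -224.3] [45.1 58.4] 19.1 0.123 delta tool cm [ 0.36 23.63  0.  ]
[ 261  175   49   65 3059] [527.2   6.6] [44.  59.6] 76.6 0.128 delta tool cm [ 0.09 -0.04 -0.  ]
[ 394  181   54   64 2274] [ 488.4 -120.5] [56.5 40.8] 8.6 0.115 delta tool cm [-0.76 13.22  0.  ]
[3.88529315e-01 2.36324462e+01 3.40788318e-03]
```

White carton stands in the bay (centre within 1 mm of the target, top at 128 mm). Now the brown carton.

Request:
{"method": "carry_out", "body": {
  "steps": [
    [[0.06,3.94,0,0],[0.06,3.94,0,0],[0.06,3.94,0,0],[0.06,3.94,0,0],[0.06,3.94,0,0],[0.06,3.94,0,0],[0,0,0,-0.1134],[0,0,0,-0.1134]]
  ]
}}

```text
clock: 11.02
ee_pos: [0.4747, -0.2268, 0.4022]
tcp_rot: [1.0, -0.002, -0.001, -0.001]
contact_force: [0.3, 0.5, 0.7]
gripper_width: 0.0877
gripper_force: 0.0
```

Request:
{"method": "carry_out", "body": {
  "steps": [
    [[0,0,0,-0.1134],[0,0,0,-0.1134],[0,0,0,-0.1134],[0,0,0,0],[0,0,0,0],[0,0,0,0],[0,0,0,0],[0,0,0,0]]
  ]
}}

```text
clock: 11.68
ee_pos: [0.4758, -0.2244, 0.4039]
tcp_rot: [0.986, 0.166, -0.0, -0.0]
contact_force: [0.7, -0.2, 0.2]
gripper_width: 0.0878
gripper_force: 0.0
```

```bash
python3 w.py w4 .112 .145
```

```text
11.6833 [ 0.4758 -0.2244  0.4039] yaw 19.1 q [-0.57  0.25  1.67  0.    1.22  0.67]
[   0   11   87  101 5631] [526.7   6.2] [46.1 60.3] 76.2 0.128 delta tool cm [ 1.236e+01 -2.012e+01  1.000e-02]
[ 161  125   49   67 2668] [ 488.1 -120.6] [56.3 40.9] 8.3 0.115 delta tool cm [ 4.57 -9.4   0.  ]
[ 255  185   63   47 2784] [ 475.3 -224.8] [43.8 58.5] 19.4 0.123 delta tool cm [-0.06  0.02  0.  ]
```

Request:
{"method": "carry_out", "body": {
  "steps": [
    [[0,0,3,0],[0,0,3,0],[0,0,3,0],[0,0,3,0],[0,0,2,0],[0,0,0,0],[0,0,0,0],[0,0,0,0]]
  ]
}}

```text
clock: 12.4
ee_pos: [0.4764, -0.2248, 0.2652]
tcp_rot: [0.986, 0.166, 0.001, 0.0]
contact_force: [1.7, -1.2, 0.6]
gripper_width: 0.0877
gripper_force: 0.0
```

Request:
{"method": "carry_out", "body": {
  "steps": [
    [[0,0,0,0],[0,0,0,0],[0,0,0,0],[0,0,0,0],[0,0,0,0],[0,0,0,0],[0,0,0,0],[0,0,0,0]]
  ],
  "claw": 5,
  "force": 25
}}

```text
clock: 13.07
ee_pos: [0.476, -0.2246, 0.2647]
tcp_rot: [0.986, 0.167, 0.0, 0.0]
contact_force: [-0.7, -0.6, 5.3]
gripper_width: 0.0577
gripper_force: 25.0
```

Request:
{"method": "carry_out", "body": {
  "steps": [
    [[0,0,-1,0],[0,0,-2,0],[0,0,-2,0],[0,0,-2,0],[0,0,-2,0],[0,0,-1,0],[0,0,0,0],[0,0,0,0]]
  ]
}}

```text
clock: 13.73
ee_pos: [0.4756, -0.2243, 0.3641]
tcp_rot: [0.986, 0.167, 0.0, 0.0]
contact_force: [1.1, 0.0, -3.6]
gripper_width: 0.0575
gripper_force: 25.0
```

Request:
{"method": "carry_out", "body": {
  "steps": [
    [[0,0,-2,0],[0,0,-2,0],[0,0,-2,0],[0,0,0,0],[0.8,-1.68,0,0],[1.58,-3.37,0,0],[1.58,-3.37,0,0],[1.58,-3.37,0,0]]
  ]
}}

```text
clock: 14.4
ee_pos: [0.4886, -0.0937, 0.4217]
tcp_rot: [0.986, 0.166, -0.002, -0.001]
contact_force: [1.1, -0.6, -3.2]
gripper_width: 0.0581
gripper_force: 25.0
```

Request:
{"method": "carry_out", "body": {
  "steps": [
    [[1.58,-3.37,0,0],[1.58,-3.37,0,0],[1.58,-3.37,0,0],[1.58,-3.37,0,0],[1.58,-3.37,0,0],[1.58,-3.37,0,0],[1.58,-3.37,0,0],[1.58,-3.37,0,0]]
  ]
}}

```text
clock: 15.07
ee_pos: [0.5194, 0.203, 0.4215]
tcp_rot: [0.986, 0.167, -0.002, 0.0]
contact_force: [1.1, 0.4, -2.5]
gripper_width: 0.0581
gripper_force: 25.0
```

Request:
{"method": "carry_out", "body": {
  "steps": [
    [[1.58,-3.37,0,0],[1.58,-3.37,0,0],[0.8,-1.68,0,0],[0,0,0,-0.1173],[0,0,0,-0.1173],[0,0,0,-0.1173],[0,0,0,-0.1173],[0,0,0,-0.1173]]
  ]
}}

```text
clock: 15.73
ee_pos: [0.5293, 0.2937, 0.421]
tcp_rot: [0.894, 0.447, -0.002, -0.0]
contact_force: [0.4, -0.1, -3.0]
gripper_width: 0.0578
gripper_force: 25.0
```

Request:
{"method": "carry_out", "body": {
  "steps": [
    [[0,0,0,-0.1173],[0,0,0,-0.1173],[0,0,0,-0.1173],[0,0,0,-0.1173],[0,0,0,-0.1173],[0,0,0,0],[0,0,0,0],[0,0,0,0]]
  ]
}}

```text
clock: 16.4
ee_pos: [0.5297, 0.2937, 0.4227]
tcp_rot: [0.73, 0.683, -0.001, -0.0]
contact_force: [-0.3, 0.8, -2.0]
gripper_width: 0.058
gripper_force: 25.0
```

Run:
```python
from h import *
s=robot.read_state();M=R.from_quat(s['tcp_rot']).as_matrix()
print(np.round(s['ee_pos'],4),np.degrees(np.arctan2(M[1,0],M[0,0])),s['gripper_width'],np.round(s['q'],2))
print('delta',(np.array([52.91,29.34,31.27])-s['ee_pos']*100)@M)
```

```text
[0.5297 0.2937 0.4227] 86.19397023209004 0.05801854047063472 [0.39 0.35 1.47 0.   1.32 0.46]
delta [-0.01976804 -0.0332265  11.00428967]
```

Request:
{"method": "carry_out", "body": {
  "steps": [
    [[0,0,1.5,0],[0,0,2,0],[0,0,2,0],[0,0,2,0],[0,0,2,0],[0,0,1.2,0],[0,0,0.3,0],[0,0,0,0]]
  ]
}}

```text
clock: 17.07
ee_pos: [0.5295, 0.2936, 0.3129]
tcp_rot: [0.73, 0.684, -0.001, -0.0]
contact_force: [0.2, 0.1, -2.3]
gripper_width: 0.0579
gripper_force: 25.0
```

Request:
{"method": "carry_out", "body": {
  "steps": [
    [[0,0,0,0],[0,0,0,0],[0,0,0,0],[0,0,0,0],[0,0,0,0],[0,0,0,0],[0,0,0,0],[0,0,0,0]]
  ]
}}

```text
clock: 17.73
ee_pos: [0.5299, 0.2938, 0.3143]
tcp_rot: [0.729, 0.684, 0.0, -0.0]
contact_force: [0.0, 0.3, -2.5]
gripper_width: 0.0577
gripper_force: 25.0
```

```bash
python3 w.py w5 .165 .182
python3 - <<'E'
from h import *
im,d,P=grab('scene');im2,d2,P2=grab('side')
x=np.hstack([im[130:290,370:530],im2[260:420,110:270]]);cv2.imwrite('pics/c5.png',cv2.resize(x,None,fx=2.4,fy=2.4)[...,::-1])
s=robot.read_state();print(s['ee_pos'],s['gripper_width'],np.abs(s['qd']).max())
E
```

```text
17.7333 [0.5299 0.2938 0.3143] yaw 86.4 q [0.39 0.46 1.6  0.   1.09 0.46]
[ 171    0  226   12 2252] [536.2 417.3] [ 3.2 84.1] 86.2 0.168 delta tool cm [12.37 -0.14  0.  ]
[ 194  251  184   69 9316] [529.4 298.3] [35.3 81.7] 86.2 0.173 delta tool cm [ 0.45 -0.08  0.  ]
[0.52987199 0.29381646 0.31417755] 0.05796786415106497 0.00080347722520513
```

View pics/c5.png

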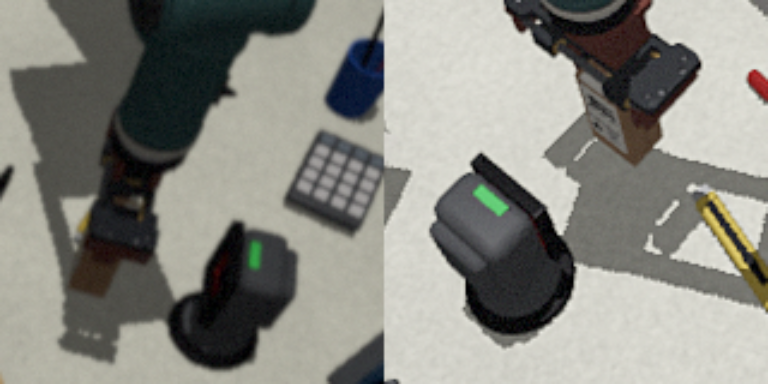

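View pics/w5.png

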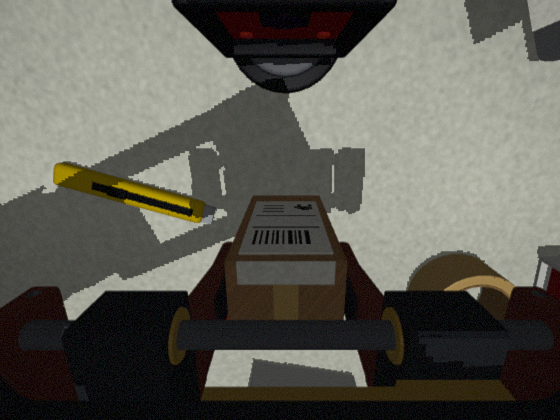

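The label (285,235) faces the red window (285,20) squarely and is centred on it, about 100 mm away. The carton top is at about 172 mm, which puts the label middle near 120 mm. Everything is still, so I'm handing in.

```bash
python3 -c "
from plant import robot
print(robot.sign_off())"
```

```text
the job is handed in; nothing more can be done
None
```

I've handed the job in; the judged result wasn't shown. By my last measurements, the white carton stands upright in the empty bay, and the brown carton is held still by its plain sides, label square to the scanner window, centred and about 10 cm from it.

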